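# Fit the filter wheel on its drive

## Robot

A 6-joint arm with a two-finger parallel gripper is mounted at the origin on the work surface. World frame = base frame: x ahead of the robot, y to its left, z up, the work surface at z = 0. Lengths are in m, angles in degrees, forces in N, time in s.
With the tool pointing down it reaches from about 0.35 to 0.875 m from the base axis. Payload 4.2 kg.
Tool frame: the origin (TCP) lies on the centre line of the jaws, within the pads' length; the fingertips stand 22 mm ahead of it and the grasp point (between the pads) lies 3 mm ahead of it (r.tcp_to_tips is the distance from the TCP to the fingertips, in m); z points along the fingers, y is the line along which they close (so a half turn about z gives the same grasp; the last joint's range is limited). The gripper opens to 87 mm and grips with 3 to 60 N. Pads are 19 mm wide; open, the fingers measure 117 mm over their backs; the gripper's body (75 mm by 190 mm) begins 51 mm behind the grasp point.
Start: joints at [86.494, 22.042, 0.453, 0, -68.411, -14.817], TCP at [0.196, 0.593, 0.245] pointing down, gripper open.
Joint ranges: [-179.83, 179.83], [-69.29, 118.12], [-61.27, 80.66], [-181.25, 117.63], [-171.15, -9.14], [-177.46, 177.46]. Speed limits (degrees/s): [159.86, 159.86, 180, 180, 180, 180].

## Interface

Orientations are given as a 3x3 rotation matrix whose columns are the frame's x, y, z axes.
In Python, from station import r gives the robot as it stands.
- The arm moves only by the tool apply_moves, never from a script. Its argument "plan" is a list of rows, each an object with "grip": the opening, from 0 (shut) to 1 (fully open); "offset": the shift along the tool's x, y, z in cm, a list of three; "spin": the turn about the tool's z in rad. A call has 1 to 5 rows; each row is the pose to reach, as a shift and turn from the pose commanded when the call began, along the tool's axes at that moment; what a row does not reach only later rows make up. A row lasts 1/10 s, in which the tool goes at most 50 mm and 8.59 degrees, less where a joint would pass 70% of its speed; a pose out of reach is approached as far as the arm can. A call with a gripper value outside its range is refused whole. The fingers move at their own pace and stop on an object; the grip force is fixed at half the most. Time passes only in rows, so rows that repeat a pose let the fingers close. It gives the time, the measured TCP pose, the force, the opening and the grip force at its end, in the units of the state.
- r.sense(): the state, without advancing time (a new reading comes with each control period).
- r.capture(name): name is "side" or "top" or "wrist"; returns a dict with "img" (384x512x3 uint8, blue, green, red), "depth" (384x512 float32, m along the optical axis (not along the pixel's ray), 0 where there is no reading), "mtx" (3x3 intrinsics, pixels), "R" (3x3) and "t" (3): a world point X has camera coordinates R X + t. Camera axes: x right, y down, z forward; pixel columns grow to the right and rows downward; lengths in m; the calibration is good to about 2 mm. A picture is of the moment at which its call begins.
- r.finish_job(): hands the job in; it is judged then, once.
The state is a dict: "time_s": time; "joints": joint angles; "joint_velocities": joint speeds; "effort": joint torques, N m; "tcp_pos": TCP position; "ee_rot": TCP orientation; "wrist_force": force on the tool from outside, world axes, zero at the start; "moment": the same for the moment, N m; "gripper_width": opening from 0.0 (shut) to 1.0 (fully open); "gripper_force": force on a finger pad.
Only numpy, scipy, OpenCV 4.12 (cv2) and the standard library are available. Lean on these libraries where they do the work, as an engineer would, in place of code of your own. Each camera call takes 0.05 s, during which the arm holds its last target. There are 200 camera calls.

## Task

Lift the filter wheel off its white storage puck by its square hub and lower it over the drive's shaft, turning it under light pressure until its slot drops over the small drive pin and the wheel sits fully home, flat on the flange. Work gently, the shaft runs in fine bearings: never press or knock the wheel on the drive with more than about 3.5 kg of force. Let go of it, and leave the other things on the bench where they are.

Things in the scene. Friction and masses are not known exactly. Their poses are not given: they have to be found in the camera images.
- wheel: filter wheel: black disc, 120 mm diameter, 8 mm thick, about 0.3 kg, six coloured filters near its rim (no openings). At the start it lies flat on the puck. Origin: centre of its underside, z up. A 14 mm bore runs through disc and hub on the axis. A white line on the rim marks its +x, the side of the pin slot.
- grip (a point): middle of the wheel's steel square hub, on the axis, 28 mm above the wheel's underside; axes as the wheel's. The hub is 30 x 30 mm, from 8 to 42 mm above the underside, its faces square to the wheel's x and y: the place to grip.
- slot (a point): centre of the wheel's pin slot at the underside, 26 mm from the axis along the wheel's +x; it goes through the disc, 11 mm long radially, 8.4 mm wide
- puck: white storage puck, fixed, diameter 92 mm, 20 mm tall, flat top; origin: centre of its underside. It carries the wheel at the start. Puck and drive may be on either side of the bench.
- drive: filter wheel drive, fixed: black housing 110 x 110 mm, 46 mm tall; origin: centre of its underside, z up. On it lies an aluminium flange, 66 mm diameter, 6 mm thick, its top 52 mm above the bench, with a central upright shaft and a brass pin. The flange is held by its gearbox and will not turn.
- shaft_tip (a point): top of the central steel shaft, 12 mm diameter, 36 mm above the flange face; its top 8 mm taper to 5 mm diameter
- mark (a point): yellow line on the housing's top, 45 mm from the shaft along the drive's +x. The pin (6 mm diameter, bevelled tip, 9 mm above the flange, 26 mm from the shaft axis) lies anywhere from 0.15 to 1.15 rad counter-clockwise of this line, seen from above; its angle is not reported: look or feel for it.
- seat (a point): centre of the flange's top face on the shaft axis; axes as the drive's. The wheel's origin is here when it is home. While its slot is off the pin, the wheel stands on the pin, 9 mm higher.
- vial: small capped glass vial, 24 mm diameter, 48 mm tall, loose; origin under its centre. Leave it alone.
- lens: lens in a black ring mount lying flat, 54 mm diameter, 14 mm tall, loose; origin under its centre. Leave it alone.
- meter: black power-meter head, disc 80 mm diameter, 22 mm tall with a steel rod along its +x, loose; origin under the disc's centre. Leave it alone.
- driver: screwdriver lying on the bench along its own x, loose. Leave it alone.
Things that resemble listed ones, but are neither listed nor needed, are in the scene too. Leave any blue look-alike of the wheel alone. What is shaped like the drive but purple is not meant.

How it is judged:
By the outcome, as a careful person would: the job done as asked, in the order asked, and still so for the second after the job is handed in, with the robot touching nothing.
It also fails if it takes over 51 s, if anything falls off the work surface, if the arm or the gripper's body presses on something with over 40 N, if the wrist force passes 120 N, or if a joint passes its speed limit or range.

## Working session

There is one attempt and no reset: what is moved stays moved. The work goes in short steps, Python scripts to look and compute and a tool call to move; the robot and the scene stay as the last step left them, time stands still between calls to the robot, and variables do not carry over. Pictures are saved under pics/ and viewed, at most 10 in all, crops included, and the job is handed in when it is done.

Besides the shell and the picture viewer there is one more tool, called as a command line: name --argument value ..., lists and objects as JSON in quotes. apply_moves: Moves the arm, as the interface text tells. Its arguments: {"type":"object","properties":{"plan":{"type":"array"}},"required":["plan"]}

```bash
ls; mkdir -p pics; python3 - <<'E'
from station import r
import cv2,numpy as np,pickle
d={}
for n in("side","top"):
    c=r.capture(n);d[n]=c;cv2.imwrite(f"pics/{n}1.png",c["img"]);print(n,c["mtx"].tolist(),c["R"].round(3).tolist(),c["t"].round(3))
pickle.dump(d,open("d.pkl","wb"))
s=r.sense();print(s,r.tcp_to_tips)
E
```

```text
pics
side [[379.69728493610563, 0.0, 258.47653702523434], [0.0, 379.69728493610563, 190.9019622088833], [0.0, 0.0, 1.0]] [[0.98, -0.197, -0.02], [-0.13, -0.564, -0.816], [0.149, 0.802, -0.578]] [-0.561  0.141  0.748]
top [[471.8619675898681, 0.0, 256.2877936959456], [0.0, 471.8619675898681, 190.70720046641753], [0.0, 0.0, 1.0]] [[-0.005, -1.0, -0.006], [-0.991, 0.005, -0.132], [0.132, 0.005, -0.991]] [0.014 0.559 1.227]
{'time_s': 0.1, 'joints': array([ 8.64958870e+01,  2.20893557e+01,  3.86720060e-01, -2.43475233e-02,
       -6.84093868e+01, -1.48166082e+01]), 'joint_velocities': array([ 0.02501441, -0.08261016,  0.28528308, -0.0006622 , -0.0603861 ,
        0.07695145]), 'effort': array([-3.66894346e-04, -3.91687167e+01,  1.87936699e+01,  4.23190087e+00,
        1.35012501e-02, -7.12099632e-05]), 'tcp_pos': array([0.19629044, 0.59286262, 0.24353376]), 'ee_rot': array([[ 9.49262605e-01, -3.14484091e-01, -5.13888056e-04],
       [-3.14484488e-01, -9.49260655e-01, -1.92732273e-03],
       [ 1.18298622e-04,  1.99114521e-03, -9.99998011e-01]]), 'wrist_force': array([ 0.03732731, -0.52631724, -0.9894674 ]), 'moment': array([-0.01507122,  0.00917384,  0.02981817]), 'gripper_force': 0.0, 'gripper_width': 0.9993822530640007} 0.022
```

View pics/top1.png

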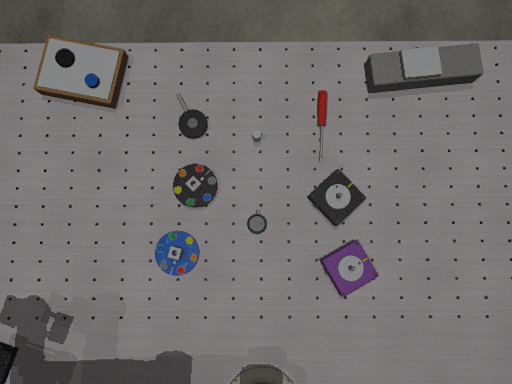

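The black wheel at (195,185) fits the description, and the blue one at (177,253) is the look-alike. The black drive at (337,197) is the one meant, not the purple one at (350,268). I'll confirm with an enlarged crop.

```bash
python3 - <<'E'
import pickle,cv2,numpy as np
d=pickle.load(open("d.pkl","rb"));i=d["top"]["img"]
a=[cv2.resize(i[y-32:y+32,x-32:x+32],(400,400),interpolation=cv2.INTER_CUBIC) for x,y in((195,185),(337,197))]
cv2.imwrite("pics/crop1.png",np.hstack(a))
E
```

```text
(no output)
```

View pics/crop1.png

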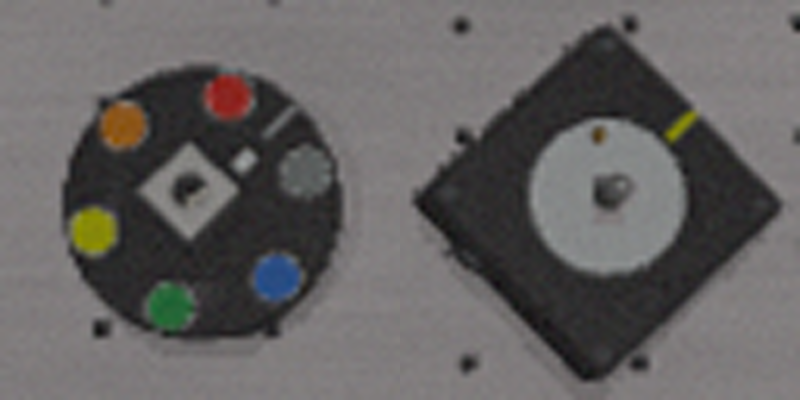

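View pics/side1.png

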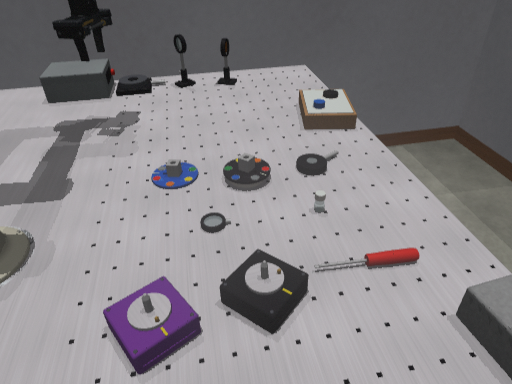

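The crop confirms both. The wheel's hub is at about (193,183) with its slot and white line up and to the right. The drive has its shaft at about (338,195), yellow mark up and to the right at about (346,185), and brass pin straight up at about (332,174 area of crop). I'll compute the poses now.

```bash
cat >h.py <<'E'
import numpy as np,cv2
def ray(c,uv,z):
    o=-c["R"].T@c["t"];v=c["R"].T@np.linalg.solve(c["mtx"],[*uv,1.]);return o+v*(z-o[2])/v[2]
def proj(c,X):
    p=c["mtx"]@(c["R"]@np.asarray(X)+c["t"]);return p[:2]/p[2]
E
python3 - <<'E'
from h import *
import pickle
d=pickle.load(open("d.pkl","rb"));c=d["top"];i=c["img"]
def cen(m,ctr,rad):
    yy,xx=np.mgrid[:384,:512];m=m&(np.hypot(xx-ctr[0],yy-ctr[1])<rad)
    n,l,st,ce=cv2.connectedComponentsWithStats(m.astype('uint8'));k=1+np.argmax(st[1:,4]);return ce[k],st[k,4]
f=i.astype(int);g=f.mean(2)
P=lambda x,y,ox:(x/6.25-.42+ox[0],y/6.25-.42+ox[1])
W=(163,153);D=(305,165)
# disc outline -> fill holes
m=((g<95)|(np.ptp(f,axis=2)>50));m[np.hypot(*(np.mgrid[:384,:512]-np.array([183,194])[:,None,None]))<16]=1
ce,a=cen(m,(195,185),26);print("disc",ce,a,ray(c,ce,.026))
for n,p,z in(("hub",(190,190),.062),("slot",(245,160),.028),("line",(280,122),.028)):print(n,ray(c,P(*p,W),z))
m=(g>110);ce,a=cen(m,(338,196),14);print("flange",ce,a,ray(c,ce,.052))
F=ray(c,ce,.052)
ym=(f[:,:,0]<70)&(f[:,:,2]>110)&(f[:,:,1]>100);ym,a=cen(ym,(350,184),8);print("mark",ym,a,P(283,125,D));M=ray(c,ym,.046);Pn=ray(c,P(200,134,D),.061);S=ray(c,P(213,187,D),.088)
print(M,Pn,S)
for n,v in(("mark",M-F),("pin",Pn-F)):print(n,np.hypot(*v[:2]),np.degrees(np.arctan2(v[1],v[0])))
s=c["depth"];print([ (u,v,float(s[v,u])) for u,v in((193,183),(337,205))])
E
```

```text
disc [194.89117836 185.26336124] 1553 [0.57679435 0.1775926  0.026     ]
hub [0.57764743 0.17777776 0.062     ]
slot [0.59580121 0.15887395 0.028     ]
line [0.61243036 0.14383569 0.028     ]
flange [337.52705882 196.10823529] 425 [ 0.54196746 -0.2033405   0.052     ]
mark [350.         184.42857143] 7 (349.86, 184.57999999999998)
[ 0.57383033 -0.23837633  0.046     ] [ 0.56760943 -0.20007532  0.061     ] [ 0.54175603 -0.20031787  0.088     ]
mark 0.0473577037704953 -47.715472036325664
pin 0.025849024539942964 7.25682649730546
[(193, 183, 1.2807087898254395), (337, 205, 1.2411608695983887)]
```

apply_moves --plan '[{"grip": 1, "offset": [4, 2.2, 0], "spin": 0}, {"grip": 1, "offset": [8, 4.4, 0], "spin": 0}, {"grip": 1, "offset": [12, 6.7, 0], "spin": 0}, {"grip": 1, "offset": [16, 8.9, 0], "spin": 0}, {"grip": 1, "offset": [20, 11.1, 0], "spin": 0}]'

```text
time_s: 0.6
tcp_pos: [0.3521, 0.4234, 0.2442]
ee_rot: [[0.949, -0.314, -0.0], [-0.314, -0.949, -0.001], [-0.0, 0.001, -1.0]]
wrist_force: [0.3, 0.8, 0.6]
gripper_width: 0.998
gripper_force: 0.0
```

apply_moves --plan '[{"grip": 1, "offset": [4, 2.2, 0], "spin": 0}, {"grip": 1, "offset": [8, 4.4, 0], "spin": 0}, {"grip": 1, "offset": [12, 6.7, 0], "spin": 0}, {"grip": 1, "offset": [16, 8.9, 0], "spin": 0}, {"grip": 1, "offset": [20, 11.1, 0], "spin": 0}]'

```text
time_s: 1.1
tcp_pos: [0.5071, 0.2551, 0.2443]
ee_rot: [[0.949, -0.314, -0.001], [-0.314, -0.949, -0.0], [-0.0, 0.0, -1.0]]
wrist_force: [0.5, -0.1, -0.7]
gripper_width: 0.999
gripper_force: 0.0
```

apply_moves --plan '[{"grip": 1, "offset": [3, 1.7, 0], "spin": 0.1}, {"grip": 1, "offset": [6, 3.4, 0], "spin": 0.2}, {"grip": 1, "offset": [9.2, 5.2, 0], "spin": 0.35}, {"grip": 1, "offset": [9.2, 5.2, 0], "spin": 0.457}, {"grip": 1, "offset": [9.2, 5.2, 0], "spin": 0.457}]'

```text
time_s: 1.6
tcp_pos: [0.5776, 0.1774, 0.2436]
ee_rot: [[0.712, -0.702, -0.002], [-0.702, -0.712, -0.001], [-0.001, 0.002, -1.0]]
wrist_force: [0.5, -0.1, -0.3]
gripper_width: 1.003
gripper_force: 0.0
```

```bash
python3 - <<'E'
from h import *
from station import r
import pickle
c=r.capture("wrist");pickle.dump(c,open("w.pkl","wb"));cv2.imwrite("pics/w1.png",c["img"])
s=r.sense();print(s["time_s"],s["tcp_pos"],s["ee_rot"].round(4).tolist(),s["wrist_force"],s["joints"].round(1))
print(proj(c,[.577,.1777,.062]))
E
```

```text
1.65 [0.57723602 0.17806011 0.24387392] [[0.7141, -0.7, -0.0013], [-0.7, -0.7141, -0.0005], [-0.0006, 0.0012, -1.0]] [-0.42072503  0.88169176  0.26571122] [ 32.5  20.1  -2.6  -0.  -67.4  13.1]
[261.93520516 170.86060653]
```

View pics/w1.png

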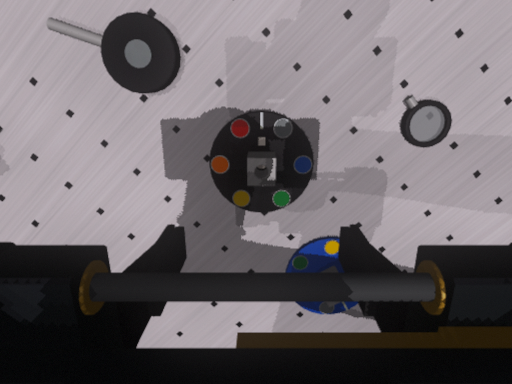

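The wheel sits at about (262,161), white line straight up at (262,120), with the hub at about (262,169). I'll refine the centre and angle.

```bash
python3 - <<'E'
from h import *
import pickle
c=pickle.load(open("w.pkl","rb"));i=c["img"];f=i.astype(int)
cv2.imwrite("pics/w1c.png",cv2.resize(i[105:220,205:320],None,fx=5,fy=5,interpolation=cv2.INTER_CUBIC))
# coloured filters centroids -> circle fit centre
pts=[]
for x,y,bg in((240,128,0),(220,164,0),(242,198,0),(281,198,0),(303,164,0)):
    p=f[y-10:y+11,x-10:x+11];m=(np.ptp(p,axis=2)>50);yy,xx=np.nonzero(m);pts.append(ray(c,(x-10+xx.mean(),y-10+yy.mean()),.028)[:2])
pts=np.array(pts)
A=np.c_[2*pts,np.ones(len(pts))];s=np.linalg.lstsq(A,(pts**2).sum(1),rcond=None)[0];print("centre",s[:2],"rad",np.hypot(*(pts-s[:2]).T))
a=np.degrees(np.arctan2(*(pts-s[:2]).T[::-1]));print(a, a%60)
for uv in((262,141),(262,120)):
    q=ray(c,uv,.028)[:2]-s[:2];print(np.hypot(*q),np.degrees(np.arctan2(q[1],q[0])))
E
```

```text
centre [0.57767206 0.18108358] rad [0.04727817 0.04565326 0.04573487 0.04778694 0.04497423]
[ -17.26936632   44.1889552   106.79153529  167.72996835 -132.29496387] [42.73063368 44.1889552  46.79153529 47.72996835 47.70503613]
0.02767624199301588 -50.83940208240682
0.05069949138326139 -48.00023611020342
```

View pics/w1c.png

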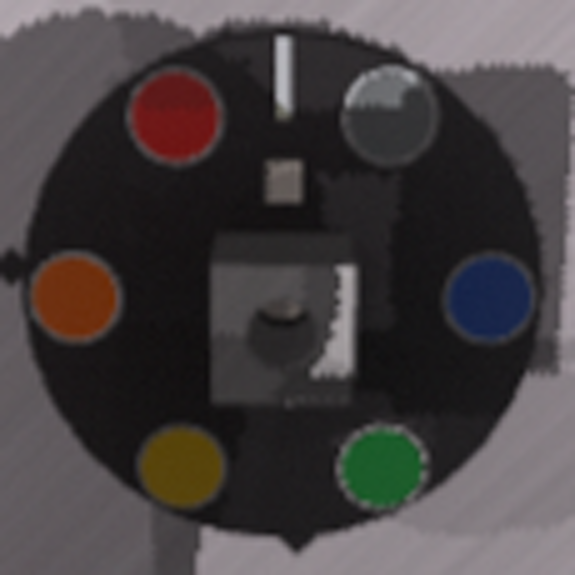

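```bash
python3 - <<'E'
from h import *
import pickle
c=pickle.load(open("w.pkl","rb"))
P=lambda x,y:(x/5-.4+205,y/5-.4+105)
a=lambda v:np.degrees(np.arctan2(v[1],v[0]))
F=np.array([ray(c,P(*p),.028) for p in((76,297),(181,466),(384,467),(490,297),(390,115),(175,117))])
C=F.mean(0);print(C,np.hypot(*(F-C)[:,:2].T));print([a(v)%60 for v in F-C])
for p in((285,183),(284,40)):print(a(ray(c,P(*p),.028)-C))
H=[ray(c,P(*p),.062) for p in((210,263),(356,263),(356,404),(210,404))];print(np.mean(H,0),[a(H[i]-H[i-1])%90 for i in range(4)],[np.linalg.norm(H[i]-H[i-1]) for i in range(4)])
print(a(F[3]-F[0]), c["R"].round(3).tolist())
E
```

```text
[0.57702317 0.17888568 0.028     ] [0.04730199 0.04752573 0.04769474 0.04746436 0.04761735 0.04725987]
[np.float64(45.32516432234243), np.float64(44.92454716854871), np.float64(45.55901803377802), np.float64(45.426622001282254), np.float64(45.4770103395136), np.float64(45.60182933424495)]
-45.77949409160987
-44.93144766452702
[0.57705068 0.17872518 0.062     ] [np.float64(44.55814033634563), np.float64(45.37768053178664), np.float64(46.15884282905532), np.float64(45.370477462744105)] [np.float64(0.030356104591412403), np.float64(0.030018087208567436), np.float64(0.030359701318331638), np.float64(0.030866183408211716)]
-134.62401992052204 [[-0.702, -0.712, 0.001], [-0.678, 0.669, 0.304], [-0.217, 0.213, -0.953]]
```

apply_moves --plan '[{"grip": 1, "offset": [0, 0, 4], "spin": 0}, {"grip": 1, "offset": [0, 0, 8], "spin": 0}, {"grip": 1, "offset": [0, 0, 12], "spin": 0}, {"grip": 1, "offset": [0, 0, 15], "spin": 0}, {"grip": 1, "offset": [0, 0, 17], "spin": 0}]'

```text
time_s: 2.15
tcp_pos: [0.5755, 0.1788, 0.0719]
ee_rot: [[0.716, -0.698, -0.004], [-0.698, -0.716, -0.002], [-0.001, 0.004, -1.0]]
wrist_force: [-0.3, 0.2, 0.3]
gripper_width: 0.999
gripper_force: 0.0
```

apply_moves --plan '[{"grip": 1, "offset": [0, 0, 1], "spin": 0}, {"grip": 1, "offset": [0, 0, 1.8], "spin": 0}, {"grip": 1, "offset": [0, 0, 2.1], "spin": 0}, {"grip": 0.6, "offset": [0, 0, 2.1], "spin": 0}, {"grip": 0.2, "offset": [0, 0, 2.1], "spin": 0}]'

```text
time_s: 2.65
tcp_pos: [0.578, 0.1789, 0.0546]
ee_rot: [[0.714, -0.701, 0.002], [-0.701, -0.714, 0.001], [0.001, -0.002, -1.0]]
wrist_force: [-0.0, -0.8, 0.1]
gripper_width: 0.892
gripper_force: 0.0
```

apply_moves --plan '[{"grip": 0.2, "offset": [0, 0, 0], "spin": 0}, {"grip": 0.2, "offset": [0, 0, 0], "spin": 0}, {"grip": 0.2, "offset": [0, 0, 0], "spin": 0}, {"grip": 0.2, "offset": [0, 0, 0], "spin": 0}, {"grip": 0.2, "offset": [0, 0, 0], "spin": 0}]'

```text
time_s: 3.15
tcp_pos: [0.5774, 0.1785, 0.0536]
ee_rot: [[0.713, -0.701, 0.0], [-0.701, -0.713, 0.0], [0.0, -0.0, -1.0]]
wrist_force: [-0.2, -0.7, -0.4]
gripper_width: 0.447
gripper_force: 0.0
```

apply_moves --plan '[{"grip": 0.1, "offset": [0, 0, 0], "spin": 0}, {"grip": 0.1, "offset": [0, 0, 0], "spin": 0}, {"grip": 0.1, "offset": [0, 0, 0], "spin": 0}, {"grip": 0.1, "offset": [0, 0, 0], "spin": 0}, {"grip": 0.1, "offset": [0, 0, 0], "spin": 0}]'

```text
time_s: 3.65
tcp_pos: [0.5773, 0.1785, 0.0535]
ee_rot: [[0.713, -0.701, -0.0], [-0.701, -0.713, -0.0], [0.0, 0.0, -1.0]]
wrist_force: [0.4, -0.3, 0.5]
gripper_width: 0.341
gripper_force: 30.0
```

```bash
python3 - <<'E'
from station import r
s=r.sense();print(s["tcp_pos"],s["gripper_width"],s["gripper_force"],s["wrist_force"],s["ee_rot"].round(4).tolist())
E
```

```text
[0.57734045 0.17851705 0.05354222] 0.3411094510195648 29.991214440960903 [ 0.4119761  -0.31136885  0.54366641] [[0.7132, -0.7009, -0.0001], [-0.7009, -0.7132, -0.0001], [0.0, 0.0001, -1.0]]
```

apply_moves --plan '[{"grip": 0.1, "offset": [0, 0, -1], "spin": 0}, {"grip": 0.1, "offset": [0, 0, -3], "spin": 0}, {"grip": 0.1, "offset": [0, 0, -6], "spin": 0}, {"grip": 0.1, "offset": [0, 0, -9], "spin": 0}, {"grip": 0.1, "offset": [0, 0, -12], "spin": 0}]'

```text
time_s: 4.15
tcp_pos: [0.5768, 0.1783, 0.1747]
ee_rot: [[0.713, -0.701, -0.001], [-0.701, -0.713, -0.0], [-0.001, 0.001, -1.0]]
wrist_force: [0.6, 0.1, -2.8]
gripper_width: 0.346
gripper_force: 30.0
```

```bash
python3 - <<'E'
import pickle,cv2,numpy as np
d=pickle.load(open("d.pkl","rb"));i=d["side"]["img"]
a=cv2.resize(i[250:330,215:315],(625,500),interpolation=cv2.INTER_CUBIC)
cv2.imwrite("pics/crop2.png",a)
E
```

```text
(no output)
```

View pics/crop2.png

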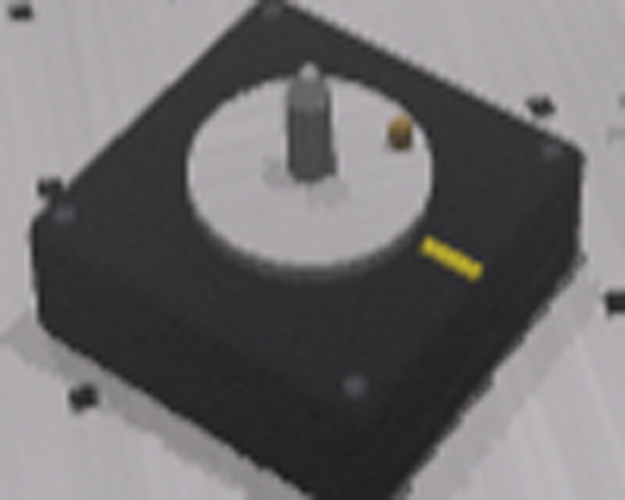

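The side view shows the shaft tip at crop (309,68), the pin tip at (400,120), and the mark at (452,258). I'll fit both views together.

```bash
python3 - <<'E'
from h import *
import pickle
from scipy.optimize import least_squares
d=pickle.load(open("d.pkl","rb"))
S=lambda x,y:np.array([x/6.25-.42+215,y/6.25-.42+250]);T=lambda x,y:np.array([x/6.25-.42+305,y/6.25-.42+165])
def model(p,c):
    x,y,yaw,pa=p;t=np.linspace(0,2*np.pi,180)
    fl=np.array([proj(c,[x+.033*np.cos(a),y+.033*np.sin(a),.052]) for a in t])
    return [np.r_[fl[:,0].min(),fl[:,0].max()],np.r_[fl[:,1].min(),fl[:,1].max()],proj(c,[x,y,.088]),
     proj(c,[x+.026*np.cos(pa),y+.026*np.sin(pa),.061]),proj(c,[x+.045*np.cos(yaw),y+.045*np.sin(yaw),.046])]
def obs(f,L,R,t,b,tip,pin,mk):
    return [np.r_[f(L,t)[0],f(R,t)[0]],np.r_[f(L,t)[1],f(L,b)[1]],f(*tip),f(*pin),f(*mk)]
o={"side":obs(S,187,433,73,268,(309,68),(400,120),(452,258)),"top":obs(T,128,287,116,276,(213,186),(200,134),(283,125))}
for use in(("side",),("top",),("side","top")):
    q=least_squares(lambda p:np.concatenate([np.concatenate(model(p,d[n]))-np.concatenate(o[n]) for n in use]),[.542,-.203,-.8,.12],x_scale=[.01,.01,.3,.3])
    print(use,q.x[:2].round(4),np.degrees(q.x[2:]).round(1),np.round(q.fun,2).tolist())
E
```

```text
('side',) [ 0.5424 -0.2035] [-47.4   6.4] [-0.06, 0.06, 0.49, -0.63, -0.12, 0.43, 0.23, -0.11, -0.1, -0.08]
('top',) [ 0.5425 -0.2031] [-48.4   6.9] [-0.12, -0.54, 0.41, -0.39, 1.09, -0.14, -0.03, -0.27, -0.43, 0.4]
('side', 'top') [ 0.5424 -0.2034] [-47.8   6.6] [-0.05, 0.07, 0.42, -0.7, -0.1, 0.36, 0.22, -0.23, -0.19, -0.03, -0.04, -0.46, 0.43, -0.36, 1.18, -0.11, 0.1, -0.25, -0.49, 0.28]
```

apply_moves --plan '[{"grip": 0.1, "offset": [2, 2.5, -1], "spin": 0}, {"grip": 0.1, "offset": [4.5, 5.5, -1], "spin": 0}, {"grip": 0.1, "offset": [7, 8.5, -1], "spin": 0}, {"grip": 0.1, "offset": [9.5, 11.6, -1], "spin": 0}, {"grip": 0.1, "offset": [12.1, 14.8, -1], "spin": 0}]'

```text
time_s: 4.65
tcp_pos: [0.5591, -0.0132, 0.1838]
ee_rot: [[0.713, -0.701, -0.0], [-0.701, -0.713, 0.0], [-0.0, 0.0, -1.0]]
wrist_force: [1.0, 0.3, -2.6]
gripper_width: 0.339
gripper_force: 30.0
```

apply_moves --plan '[{"grip": 0.1, "offset": [3, 3.7, 0], "spin": -0.09}, {"grip": 0.1, "offset": [6, 7.4, 0], "spin": -0.18}, {"grip": 0.1, "offset": [9, 11, 0], "spin": -0.27}, {"grip": 0.1, "offset": [11.2, 13.6, 0], "spin": -0.36}, {"grip": 0.1, "offset": [12.1, 14.8, 0], "spin": -0.45}]'

```text
time_s: 5.15
tcp_pos: [0.5414, -0.205, 0.1836]
ee_rot: [[0.947, -0.321, -0.001], [-0.321, -0.947, 0.0], [-0.001, 0.0, -1.0]]
wrist_force: [-0.0, 0.5, -2.2]
gripper_width: 0.339
gripper_force: 30.0
```

apply_moves --plan '[{"grip": 0.1, "offset": [0, 0, 0], "spin": -0.1}, {"grip": 0.1, "offset": [0, 0, 0], "spin": -0.22}, {"grip": 0.1, "offset": [0, 0, 0], "spin": -0.34}, {"grip": 0.1, "offset": [0, 0, 0], "spin": -0.442}, {"grip": 0.1, "offset": [0, 0, 0], "spin": -0.442}]'

```text
time_s: 5.65
tcp_pos: [0.542, -0.2021, 0.1836]
ee_rot: [[0.993, 0.114, -0.001], [0.114, -0.993, 0.0], [-0.001, -0.0, -1.0]]
wrist_force: [0.4, -0.2, -2.4]
gripper_width: 0.338
gripper_force: 30.0
```

```bash
python3 - <<'E'
from station import r
from h import *
import pickle
D={}
for n in("top","side","wrist"):
    D[n]=r.capture(n)
pickle.dump(D,open("d2.pkl","wb"))
s=r.sense();print(s["time_s"],s["tcp_pos"],s["wrist_force"],s["ee_rot"].round(4).tolist(),s["joints"].round(1))
w=cv2.resize(D["wrist"]["img"],(400,300));a=cv2.resize(D["side"]["img"][190:340,170:370],(400,300))
cv2.imwrite("pics/m1.png",np.hstack([w,a]))
E
```

```text
5.8 [ 0.5422721  -0.20209526  0.18358756] [-0.40420017  0.15113334 -3.16624131] [[0.9936, 0.1131, -0.0003], [0.1131, -0.9936, 0.0002], [-0.0002, -0.0002, -1.0]] [ -4.4  20.5 -11.3  -0.  -58.3 100.9]
```

View pics/m1.png

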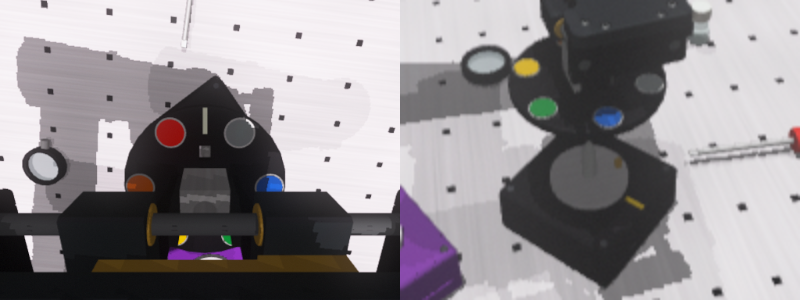

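The wheel hangs above the drive: slot and line point straight ahead, and the side view shows the yellow, green, blue and grey filters. I'll compare the held wheel with the shaft in the same side camera.

```bash
python3 - <<'E'
from h import *
import pickle
from scipy.optimize import least_squares
D=pickle.load(open("d2.pkl","rb"));c=D["side"];f=c["img"].astype(int)
o=[]
for (x,y) in((526,67),(543,107),(608,118)):
    u=int((x-400)/2+170);v=int(y/2+190);p=f[v-9:v+10,u-11:u+12];m=(np.ptp(p,axis=2)>45).astype('uint8')
    n,l,st,ce=cv2.connectedComponentsWithStats(m);k=1+np.argmax(st[1:,4]);o.append(ce[k]+[u-11,v-9]);print(o[-1],st[k,4])
o.append(np.array([(650-400)/2+170-.25,83/2+190-.25]))
w=np.array([1,1,1,.4])[:,None]
def mod(p):return np.array([proj(c,[p[0]+.0475*np.cos(p[2]+np.radians(k)),p[1]+.0475*np.sin(p[2]+np.radians(k)),.158]) for k in(150,210,270,330)])
for off in(150,):
  q=least_squares(lambda p:((mod(p)-o)*w).ravel(),[.5423,-.2021,.11],x_scale=[.01,.01,.1]);print(q.x[:2],np.degrees(q.x[2]),q.fun.round(2))
E
```

```text
[232.73913043 223.13043478] 92
[241.06818182 243.40909091] 88
[273.98550725 249.1884058 ] 69
[ 0.54257308 -0.20244573] 5.727716475377136 [ 0.44  0.37  0.08  0.37 -0.45 -0.7  -0.1   0.22]
```

apply_moves --plan '[{"grip": 0.1, "offset": [0, 0.11, 1.5], "spin": 0}, {"grip": 0.1, "offset": [0, 0.11, 3], "spin": 0}, {"grip": 0.1, "offset": [0, 0.11, 4.5], "spin": 0}, {"grip": 0.1, "offset": [0, 0.11, 5.3], "spin": 0}, {"grip": 0.1, "offset": [0, 0.11, 5.6], "spin": 0}]'

```text
time_s: 6.3
tcp_pos: [0.5421, -0.2032, 0.1267]
ee_rot: [[0.993, 0.114, -0.002], [0.114, -0.993, 0.0], [-0.002, -0.0, -1.0]]
wrist_force: [0.4, 0.1, -3.9]
gripper_width: 0.344
gripper_force: 30.0
```

apply_moves --plan '[{"grip": 0.1, "offset": [0, 0, 0.2], "spin": 0}, {"grip": 0.1, "offset": [0, 0, 0.4], "spin": 0}, {"grip": 0.1, "offset": [0, 0, 0.6], "spin": 0}, {"grip": 0.1, "offset": [0, 0, 0.8], "spin": 0}, {"grip": 0.1, "offset": [0, 0, 1.0], "spin": 0}]'

```text
time_s: 6.8
tcp_pos: [0.5427, -0.2033, 0.1177]
ee_rot: [[0.993, 0.115, 0.001], [0.115, -0.993, -0.0], [0.001, 0.0, -1.0]]
wrist_force: [0.2, -0.4, -2.2]
gripper_width: 0.341
gripper_force: 30.0
```

apply_moves --plan '[{"grip": 0.1, "offset": [0, 0, 0.1], "spin": 0}, {"grip": 0.1, "offset": [0, 0, 0.2], "spin": 0}, {"grip": 0.1, "offset": [0, 0, 0.3], "spin": 0}, {"grip": 0.1, "offset": [0, 0, 0.4], "spin": 0}, {"grip": 0.1, "offset": [0, 0, 0.5], "spin": 0}]'

```text
time_s: 7.3
tcp_pos: [0.5426, -0.2033, 0.1125]
ee_rot: [[0.993, 0.115, 0.0], [0.115, -0.993, -0.0], [0.0, 0.0, -1.0]]
wrist_force: [0.1, -0.1, -1.8]
gripper_width: 0.343
gripper_force: 30.0
```

apply_moves --plan '[{"grip": 0.1, "offset": [0, 0, 0.2], "spin": 0}, {"grip": 0.1, "offset": [0, 0, 0.4], "spin": 0}, {"grip": 0.1, "offset": [0, 0, 0.6], "spin": 0}, {"grip": 0.1, "offset": [0, 0, 0.8], "spin": 0}, {"grip": 0.1, "offset": [0, 0, 1.0], "spin": 0}]'

```text
time_s: 7.8
tcp_pos: [0.5426, -0.2033, 0.1023]
ee_rot: [[0.993, 0.115, -0.0], [0.115, -0.993, -0.0], [-0.0, -0.0, -1.0]]
wrist_force: [-0.6, 0.3, -2.6]
gripper_width: 0.344
gripper_force: 30.0
```

apply_moves --plan '[{"grip": 0.1, "offset": [0, 0, 0.15], "spin": 0}, {"grip": 0.1, "offset": [0, 0, 0.3], "spin": 0}, {"grip": 0.1, "offset": [0, 0, 0.45], "spin": 0}, {"grip": 0.1, "offset": [0, 0, 0.6], "spin": 0}, {"grip": 0.1, "offset": [0, 0, 0.7], "spin": 0}]'

```text
time_s: 8.3
tcp_pos: [0.5425, -0.2033, 0.0954]
ee_rot: [[0.993, 0.115, -0.0], [0.115, -0.993, 0.0], [-0.0, -0.0, -1.0]]
wrist_force: [-0.4, 0.2, -2.3]
gripper_width: 0.341
gripper_force: 30.0
```

apply_moves --plan '[{"grip": 0.1, "offset": [0, 0, 0.05], "spin": 0}, {"grip": 0.1, "offset": [0, 0, 0.1], "spin": 0}, {"grip": 0.1, "offset": [0, 0, 0.15], "spin": 0}, {"grip": 0.1, "offset": [0, 0, 0.2], "spin": 0}, {"grip": 0.1, "offset": [0, 0, 0.2], "spin": 0}]'

```text
time_s: 8.8
tcp_pos: [0.5426, -0.2033, 0.0935]
ee_rot: [[0.993, 0.115, -0.0], [0.115, -0.993, 0.0], [-0.0, -0.0, -1.0]]
wrist_force: [0.6, 0.4, -2.7]
gripper_width: 0.343
gripper_force: 30.0
```

Past pin-tip height with no added force. I'll continue gently.

apply_moves --plan '[{"grip": 0.1, "offset": [0, 0, 0.06], "spin": 0}, {"grip": 0.1, "offset": [0, 0, 0.12], "spin": 0}, {"grip": 0.1, "offset": [0, 0, 0.18], "spin": 0}, {"grip": 0.1, "offset": [0, 0, 0.24], "spin": 0}, {"grip": 0.1, "offset": [0, 0, 0.24], "spin": 0}]'

```text
time_s: 9.3
tcp_pos: [0.5425, -0.2033, 0.091]
ee_rot: [[0.993, 0.115, -0.0], [0.115, -0.993, 0.0], [-0.0, -0.0, -1.0]]
wrist_force: [-0.2, -1.0, -1.8]
gripper_width: 0.342
gripper_force: 30.0
```

apply_moves --plan '[{"grip": 0.1, "offset": [0, 0, 0.06], "spin": 0}, {"grip": 0.1, "offset": [0, 0, 0.12], "spin": 0}, {"grip": 0.1, "offset": [0, 0, 0.18], "spin": 0}, {"grip": 0.1, "offset": [0, 0, 0.24], "spin": 0}, {"grip": 0.1, "offset": [0, 0, 0.24], "spin": 0}]'

```text
time_s: 9.8
tcp_pos: [0.5425, -0.2033, 0.0886]
ee_rot: [[0.993, 0.115, -0.0], [0.115, -0.993, 0.0], [-0.0, -0.0, -1.0]]
wrist_force: [-0.6, 0.5, -2.6]
gripper_width: 0.343
gripper_force: 30.0
```

apply_moves --plan '[{"grip": 0.1, "offset": [0, 0, 0.05], "spin": 0}, {"grip": 0.1, "offset": [0, 0, 0.1], "spin": 0}, {"grip": 0.1, "offset": [0, 0, 0.15], "spin": 0}, {"grip": 0.1, "offset": [0, 0, 0.2], "spin": 0}, {"grip": 0.1, "offset": [0, 0, 0.2], "spin": 0}]'

```text
time_s: 10.3
tcp_pos: [0.5425, -0.2033, 0.0866]
ee_rot: [[0.993, 0.115, -0.0], [0.115, -0.993, 0.0], [-0.0, -0.0, -1.0]]
wrist_force: [0.3, -0.0, -3.8]
gripper_width: 0.339
gripper_force: 30.0
```

apply_moves --plan '[{"grip": 0.1, "offset": [0, 0, 0.03], "spin": 0}, {"grip": 0.1, "offset": [0, 0, 0.06], "spin": 0}, {"grip": 0.1, "offset": [0, 0, 0.09], "spin": 0}, {"grip": 0.1, "offset": [0, 0, 0.11], "spin": 0}, {"grip": 0.1, "offset": [0, 0, 0.11], "spin": 0}]'

```text
time_s: 10.8
tcp_pos: [0.5426, -0.2033, 0.0856]
ee_rot: [[0.993, 0.115, -0.0], [0.115, -0.993, 0.0], [-0.0, -0.0, -1.0]]
wrist_force: [0.5, 0.3, -2.7]
gripper_width: 0.344
gripper_force: 30.0
```

apply_moves --plan '[{"grip": 0.1, "offset": [0, 0, 0.02], "spin": 0}, {"grip": 0.1, "offset": [0, 0, 0.04], "spin": 0}, {"grip": 0.1, "offset": [0, 0, 0.04], "spin": 0}]'

```text
time_s: 11.1
tcp_pos: [0.5426, -0.2033, 0.0855]
ee_rot: [[0.993, 0.115, 0.0], [0.115, -0.993, -0.0], [0.0, 0.0, -1.0]]
wrist_force: [-0.2, 1.3, -1.0]
gripper_width: 0.343
gripper_force: 30.0
```

apply_moves --plan '[{"grip": 0.1, "offset": [0, 0, 0.02], "spin": 0}, {"grip": 0.1, "offset": [0, 0, 0.04], "spin": 0}, {"grip": 0.1, "offset": [0, 0, 0.04], "spin": 0}]'

```text
time_s: 11.4
tcp_pos: [0.5426, -0.2033, 0.0855]
ee_rot: [[0.993, 0.115, 0.0], [0.115, -0.993, -0.0], [0.0, 0.0, -1.0]]
wrist_force: [-2.5, 2.4, 4.5]
gripper_width: 0.344
gripper_force: 30.0
```

The height stops at exactly the home value (0.0855) with about 7 N of contact force, so the wheel is seated. I'll release it.

apply_moves --plan '[{"grip": 0.4, "offset": [0, 0, 0], "spin": 0}, {"grip": 0.5, "offset": [0, 0, 0], "spin": 0}, {"grip": 0.7, "offset": [0, 0, 0], "spin": 0}, {"grip": 0.8, "offset": [0, 0, 0], "spin": 0}, {"grip": 0.8, "offset": [0, 0, 0], "spin": 0}]'

```text
time_s: 11.9
tcp_pos: [0.5427, -0.2033, 0.0847]
ee_rot: [[0.993, 0.115, 0.0], [0.115, -0.993, -0.0], [-0.0, 0.0, -1.0]]
wrist_force: [0.9, -0.3, -0.2]
gripper_width: 0.674
gripper_force: 0.0
```

apply_moves --plan '[{"grip": 0.8, "offset": [0, 0, -1], "spin": 0}, {"grip": 0.8, "offset": [0, 0, -3], "spin": 0}, {"grip": 0.8, "offset": [0, 0, -6], "spin": 0}, {"grip": 0.8, "offset": [0, 0, -10], "spin": 0}, {"grip": 0.8, "offset": [0, 0, -14], "spin": 0}]'

```text
time_s: 12.4
tcp_pos: [0.5423, -0.2034, 0.2269]
ee_rot: [[0.993, 0.115, 0.0], [0.115, -0.993, -0.0], [-0.0, 0.0, -1.0]]
wrist_force: [-0.1, 0.7, -0.5]
gripper_width: 0.8
gripper_force: 0.0
```

```bash
python3 - <<'E'
from station import r
from h import *
s=r.sense();print(s["time_s"],s["tcp_pos"],s["wrist_force"])
a=r.capture("side");w=r.capture("wrist")
cv2.imwrite("pics/m2.png",np.hstack([cv2.resize(w["img"],(400,300)),cv2.resize(a["img"][190:340,170:370],(400,300))]))
E
```

```text
12.4 [ 0.54229249 -0.20335475  0.22689043] [-0.08472716  0.69483598 -0.48574548]
```

View pics/m2.png

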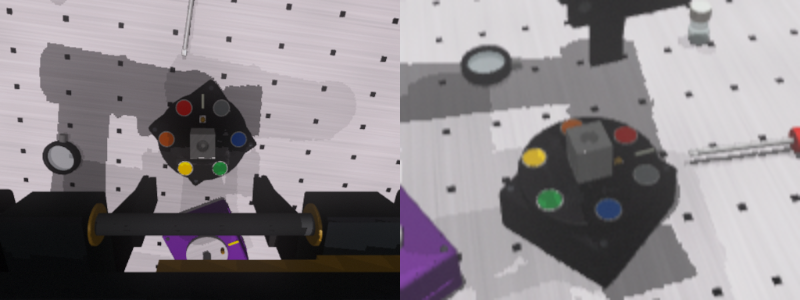

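The wheel lies flat on the drive with the brass pin visible in its slot, at (203,119) in the left view. The gripper is clear and the neighbouring objects are undisturbed.

```bash
python3 -c "
from station import r
print(r.finish_job())"
```

```text
the job is handed in; nothing more can be done
None
```

The filter wheel is home on the drive flange with the pin in its slot. I aligned the slot by camera, so it dropped over the pin without searching, with about 7 N of contact force at seating. It's released and the job is handed in at about 12.5 s.

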